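# Fetch the wheel bearing from its sliding-lid box

## Task

Four small parts boxes with clear sliding lids stand in a row in a metal carrier; one of them holds a ball bearing (a thick, bright plain ring). Slide open the lid of that box only (it has a raised grip bar and slides away from you), take the bearing out and put it in the round steel dish on the left. Leave the other three lids shut and the dish about where it stands; the opened lid may stay open.

Things in the scene. Friction and masses are not known exactly. Their poses are not given: they have to be found in the camera images.
- bearing_center (a point): Centre of the sealed ball bearing, a steel ring 30 mm in diameter and 12 mm thick, lying flat (axis up) on the floor of one of the four boxes, near the middle of the space its lid uncovers; which box varies. The other boxes hold a black toothed wheel, a black brake block and a hexagon-head bolt.
- carrier: Fixed metal carrier, 146 x 294 mm, with the row of four fixed boxes at 71.5 mm spacing. Origin: centre of its underside, x away from the robot, y to the left along the row. Each box is 136 mm long (x), 68 mm wide (y), centred at carrier x = 0; inside 130 x 62 mm, walls 3 mm; inner floor 6 mm and rim 39 mm above the worktop, lid guides along both long sides to 45 mm.
- lid_a_grip (a point): Centre of the raised grip bar on the lid over the bearing. x is the way the lid slides open (away from the robot), y left along the row, z up. The bar is 9 mm (x) by 38 mm (y) by 20 mm high; top 63 mm, foot (upper face of the lid) 43 mm above the worktop. Shut, it stands 14 mm behind the box's near outer face, on the box's centre line. The lid's near edge is 12 mm in front of the bar and moves with it.
- lid_a (a joint): How far the lid of the box that holds the bearing is slid open, in m: 0 shut, 0.12 fully open (end stop). It slides level, resists with 1 to 2 N, and stays where it is left.
- lid_b (a joint): The same for the lid of the box that holds the black toothed wheel; to stay shut.
- lid_c (a joint): The same for the lid of the box that holds the brake block; to stay shut.
- lid_d (a joint): The same for the lid of the box that holds the bolt; to stay shut.
- dish: Round steel parts dish, loose, 0.25 kg, 124 mm across the rim, 22 mm high, standing on the worktop to the left of the carrier; origin at the centre of its underside, z up. Flat inner floor, about 88 mm across, 4 mm above the worktop; flared wall 3 mm thick.
Things that resemble listed ones, but are neither listed nor needed, are in the scene too. Leave any purple look-alike of the part that bears lid_d alone.

How it is judged:
By the outcome, as a careful person would: the job done as asked, in the order asked, and still so for the second after the job is handed in, with the robot touching nothing.
It also fails if it takes over 51 s, if anything falls off the work surface, if the arm or the gripper's body presses on something with over 40 N, if the wrist force passes 120 N, or if a joint passes its speed limit or range.

## Robot

A 6-joint arm with a two-finger parallel gripper is mounted at the origin on a cart in front of the work surface, level with it; the furniture and walls round the work are solid. World frame = base frame: x ahead of the robot, y to its left, z up, the work surface at z = 0. Lengths are in m, angles in rad, forces in N, time in s.
With the tool pointing down it reaches from about 0.375 to 0.9 m from the base axis. Payload 3.1 kg.
Tool frame: the origin (TCP) lies at the very end of the fingers, on their centre line; the grasp point (between the pads) lies 19 mm behind it (tcp_to_grasp is the distance from the TCP to the grasp point, in m); z points along the fingers, y is the direction in which the jaws open and shut (so a half turn about z gives the same grasp; the last joint's range is limited). The gripper opens to 85 mm and grips with 20 to 120 N. Pads are 22 mm wide; open, the fingers measure 114 mm over their backs; the gripper's body (76 mm by 85 mm) begins 54 mm behind the grasp point. The pads swing forward as they close: fully open they stand 13 mm farther back than shut.
Start: joints at [-1.345, 0.527, 1.433, -0, 1.181, -0.178], TCP at [0.246, -0.575, 0.231] pointing down, gripper open.
Joint ranges: [-3.08, 3.08], [-0.75, 2.2], [0.22, 2.44], [-1.43, 4.57], [0, 2.65], [-2.85, 2.85]. Speed limits (rad/s): [2.79, 2.79, 3.14, 3.14, 3.14, 3.14].

## Interface

Orientations are given as a unit quaternion [x, y, z, w].
In Python, from station import sense, snapshot, camera_info, sign_off, tcp_to_grasp gives the robot as it stands.
- The arm moves only by the shell command python3 -m inch 'ROWS' [FORCE]. ROWS is JSON, a list of rows, each a list of 3 entries, a list of its own where there are three numbers: the closure, from -1 (fully open) to 1 (shut), so that 0 is half open, then the shift along the tool's x, y, z normalised to -1 to 1, where 1 is 10 cm, then the turn, a rotation vector about the tool's x, y, z normalised to -1 to 1, where 1 is 360 degrees. In form: [[jaw, [dx, dy, dz], [ax, ay, az]], ...]. A call has 1 to 20 rows; each row is the pose to reach, as a shift and turn from the pose commanded when the call began, along the tool's axes at that moment, turning the shorter way round; what a row does not reach only later rows make up. A row lasts 1/10 s, in which the tool goes at most 50 mm and 8.59 degrees, less where a joint would pass 70% of its speed; a pose out of reach is approached as far as the arm can. A call with a number of a shift or a turn outside -1 to 1 is refused whole. A call with a gripper value outside its range is refused whole. The fingers move at their own pace and stop on an object; FORCE is the grip in N (left out, the last holds). Time passes only in rows, so rows that repeat a pose let the fingers close. It gives the time, the measured TCP pose, the force and the opening at its end, in the units of the state.
- sense(): the state, without advancing time (a new reading comes with each control period).
- snapshot(name): name is "side" or "top"; returns (picture, depth): 420x560x3 uint8, blue, green, red; 420x560 float32, m along the optical axis (not along the pixel's ray), 0 where there is no reading.
- camera_info(name): a dict with "K" (3x3 intrinsics, pixels), "origin" and "orientation" of the camera in the world. Camera axes: x right, y down, z forward; pixel columns grow to the right and rows downward; lengths in m; the calibration is good to about 2 mm. A picture is of the moment at which its call begins. camera_info takes no time and is no camera call.
- sign_off(): hands the job in, once; it reports no verdict.
The state is a dict: "t": time; "q": joint angles; "qd": joint speeds; "tau": joint torques, N m; "tcp_pos": TCP position; "tool_rot": TCP orientation; "force": force on the tool from outside, world axes, zero at the start; "ft_torque": the same for the moment, N m; "finger_gap": opening from 0.0 (shut) to 1.0 (fully open).
Only numpy, scipy, OpenCV 4.12 (cv2) and the standard library are available. Lean on these libraries where they do the work, as an engineer would, in place of code of your own. Each camera call takes 0.05 s, during which the arm holds its last target.

## Working session

There is one attempt and no reset: what is moved stays moved. The work goes in short steps, Python scripts to look and compute and a shell command to move; the robot and the scene stay as the last step left them, time stands still between calls to the robot, and variables do not carry over. Pictures are saved under pics/ and viewed, and the job is handed in when it is done.

```bash
ls; mkdir -p pics; python3 - <<'E'
from station import *
import cv2,numpy as np
s=sense();print({k:np.round(v,3) for k,v in s.items()}, tcp_to_grasp)
for n in("top","side"):
    p,d=snapshot(n);cv2.imwrite(f"pics/{n}0.png",p);np.save(f"pics/{n}0.npy",d);c=camera_info(n);print(n,c)
E
```

```text
pics
{'t': np.float64(0.0), 'q': array([-1.345,  0.528,  1.434, -0.   ,  1.181, -0.179]), 'qd': array([-0.001, -0.002, -0.001,  0.001, -0.003,  0.   ]), 'tau': array([ 1.0000e-03, -4.4234e+01, -1.7802e+01, -0.0000e+00,  9.0000e-03,
       -0.0000e+00]), 'tcp_pos': array([ 0.245, -0.574,  0.23 ]), 'tool_rot': array([ 0.98 ,  0.201, -0.   , -0.001]), 'force': array([ 0.642, -0.426,  0.088]), 'ft_torque': array([-0.042,  0.02 , -0.019]), 'finger_gap': np.float64(1.003)} 0.0187
top {'K': array([[512.98200192,   0.        , 282.29585505],
       [  0.        , 512.98200192, 209.84817427],
       [  0.        ,   0.        ,   1.        ]]), 'origin': array([ 0.36869586, -0.05649107,  1.66589469]), 'orientation': array([ 0.71327239, -0.69945774,  0.03351747, -0.02963027])}
side {'K': array([[397.69305722,   0.        , 284.68376723],
       [  0.        , 397.69305722, 205.67580057],
       [  0.        ,   0.        ,   1.        ]]), 'origin': array([0.8357849 , 0.81177335, 0.56808238]), 'orientation': array([ 0.14549618,  0.84874762, -0.50070714, -0.08803807])}
```

View pics/top0.png

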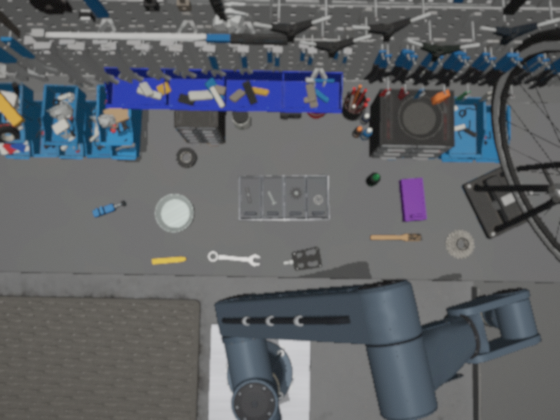

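View pics/side0.png

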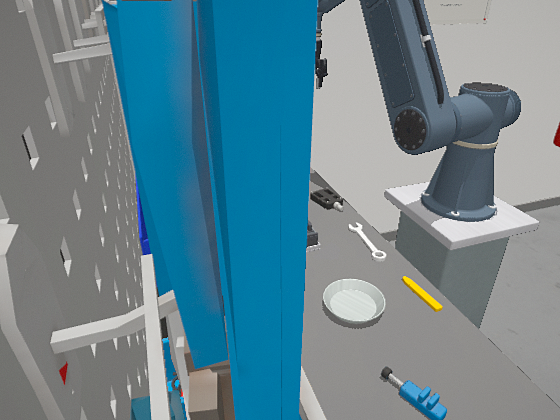

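The top view shows the carrier at about (284,198) and the dish at (174,213). The side view sees the dish at (354,302), but a blue panel hides most of the carrier. Next is a close crop of the carrier.

```bash
cat > h.py <<'E'
import numpy as np,cv2
from station import *
from scipy.spatial.transform import Rotation as R
def ray(n,u,v,z):
    c=camera_info(n);d=R.from_quat(c['orientation']).apply(np.linalg.inv(c['K'])@[u,v,1]);o=np.array(c['origin'])
    return o+d*(z-o[2])/d[2]
def proj(n,p):
    c=camera_info(n);q=c['K']@R.from_quat(c['orientation']).inv().apply(np.array(p)-c['origin']);return q[:2]/q[2]
E
python3 - <<'E'
from h import *
p=cv2.imread("pics/top0.png");c=p[165:230,230:340]
cv2.imwrite("pics/crop0.png",cv2.resize(c,None,fx=7,fy=7,interpolation=cv2.INTER_CUBIC))
d=np.load("pics/top0.npy")
for u,v in((284,240),(174,213),(238,198),(284,176)):print(u,v,d[v,u])
for u,v in((318,200),(296,193),(174,213)):print(ray("top",u,v,.018))
E
```

```text
284 240 1.660374
174 213 1.6681515
238 198 1.673497
284 176 1.6368759
[ 0.55062863 -0.17890332  0.018     ]
[ 0.57198275 -0.10740891  0.018     ]
[0.49928326 0.28423245 0.018     ]
```

View pics/crop0.png

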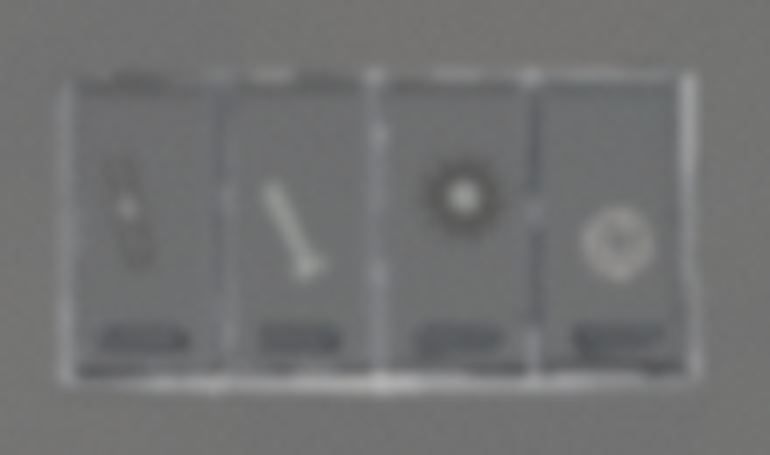

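The candidates in the top view are:
- Brake block: (248,195)
- Bolt: (272,198)
- Black toothed wheel: (296,193)
- Bright plain ring: (318,200), in the rightmost box
- Outside the carrier: a dark ring at (186,157) and a sprocket at (460,243)

The ring at (318,200) fits the description, and the crop confirms it. Its grip bar is at about (318,213).

```bash
python3 - <<'E'
from h import *
p=cv2.imread("pics/top0.png");d=np.load("pics/top0.npy")
f=lambda u,v:((230+(u+.5)/7-.5),165+(v+.5)/7-.5)
print("bars z.063");B=[]
for u,v in((145,340),(300,340),(459,339),(619,338)):
    r=ray("top",*f(u,v),.063);B.append(r);print(r.round(4))
print("ring z.018",ray("top",*f(618,243),.018))
for u,v in((62,75),(697,75),(62,385),(700,382)):print("corner z.045",ray("top",*f(u,v),.045).round(4),ray("top",*f(u,v),.01).round(4))
# depth-derived heights
c=camera_info("top");vv,uu=np.mgrid[160:235,225:345]
P=np.stack([uu,vv,np.ones_like(uu)],-1)@np.linalg.inv(c['K']).T*d[160:235,225:345,None]
W=R.from_quat(c['orientation']).apply(P.reshape(-1,3))+c['origin'];Z=W[:,2].reshape(uu.shape)
print("worktop",np.median(Z[:8]))
np.set_printoptions(linewidth=250)
print((Z[46:60:,78:108]*1000).astype(int))
g=cv2.cvtColor(p,cv2.COLOR_BGR2GRAY)
print(g[206:222,306:334])
# dish
m=(g>150).astype(np.uint8);m[:]=cv2.morphologyEx(m,cv2.MORPH_CLOSE,np.ones((5,5),np.uint8))
n,l,s,ce=cv2.connectedComponentsWithStats(m)
k=l[213,174];print("dish",s[k],ce[k],ray("top",*ce[k],.004),ray("top",*ce[k],.022))
E
```

```text
bars z.063
[0.5    0.0362 0.063 ]
[ 0.5014 -0.0332  0.063 ]
[ 0.5032 -0.1044  0.063 ]
[ 0.5051 -0.1761  0.063 ]
ring z.018 [ 0.55294154 -0.17841105  0.018     ]
corner z.045 [0.6219 0.078  0.045 ] [0.6273 0.0809 0.01  ]
corner z.045 [ 0.6277 -0.2115  0.045 ] [ 0.6333 -0.2148  0.01  ]
corner z.045 [0.4803 0.0742 0.045 ] [0.4827 0.077  0.01  ]
corner z.045 [ 0.4874 -0.2144  0.045 ] [ 0.4899 -0.2178  0.01  ]
worktop -0.0009563528459437531
[[  40   46   47    4   46   48   38   42   33   45   36   44   42   41   44   43   41   45   42   47   39   44   44   41   44   43   -1    4    0   -1]
 [  46   38   44 1665   47   43   37   44   40   43   42   44   42   43   41   41   43   42   39   37   39   41   39   46   42   43   10   -2    2    0]
 [  43   44   45    2   46   45   45   38   42   46   38   39   47   38   48   38   38   39   46   48   37   46   42   40   42   44   13   -1   12   -1]
 [  41   41   41    2   44   44   46   42   47   40   42   37   45   40   47   39   40   49   43   38   40   39   40   44   42   48   13   -3   -1   -5]
 [  40   49   37    3   36   35   36   37   46  
[... 2748 characters left out ...]
 [120 108 100 103 105 105 104 104 102 102 102 103 102 102 100  96  90  88  88  92  95 106 126 139 128 116 114 116]
 [138 129 124 130 135 135 134 132 130 128 127 126 126 126 123 116 107 102 104 108 111 114 125 133 126 117 115 116]
 [154 147 145 149 153 152 149 147 143 139 138 137 137 135 134 130 123 121 122 124 125 124 126 127 121 116 115 116]
 [146 144 142 144 144 143 141 138 136 132 130 130 129 128 126 126 124 123 122 124 124 123 121 118 117 116 115 115]
 [126 125 125 125 125 125 123 122 121 120 119 119 119 117 118 118 117 117 118 118 117 116 117 116 115 115 114 115]]
dish [156 194  36  35 944] [174.26800847 211.01059322] [0.50688948 0.28650483 0.004     ] [0.50539271 0.28278984 0.022     ]
```

The bearing is in the rightmost box.
- **Yaw:** the carrier is turned about +1.35°.
- **Grip bar:** three estimates put its centre at about (0.507, -0.176). They are the bar itself, the carrier's near edge and the carrier's centre, and they agree to about 2 mm. The depth image puts the bar top at about 62 mm, against 63 mm given.
- **Plan:** grip the bar with the jaws along x.

First I turn the tool by +68.2° in the world while moving towards the box.

```bash
python3 -m inch '[[-0.3,[1,-0.66,0],[0,0,-0.189]],[-0.3,[1,-0.66,0],[0,0,-0.189]],[-0.3,[1,-0.66,0],[0,0,-0.189]],[-0.3,[1,-0.66,0],[0,0,-0.189]],[-0.3,[1,-0.66,0],[0,0,-0.189]],[-0.3,[1,-0.66,0],[0,0,-0.189]],[-0.3,[1,-0.66,0],[0,0,-0.189]],[-0.3,[1,-0.66,0],[0,0,-0.189]],[-0.3,[1,-0.66,0],[0,0,-0.189]]]' 20
cat >> h.py <<'E'
def st(target=None):
    s=sense();r=R.from_quat(s['tool_rot']);m=r.as_matrix()
    print("t",s['t'].round(2),"tcp",s['tcp_pos'].round(4),"toolx",m[:,0].round(3),"tooly",m[:,1].round(3),"F",np.round(s['force'],1),"gap",round(float(s['finger_gap']),3),"q",np.round(s['q'],2))
    if target is not None:
        print("shift/0.1:",(r.inv().apply(np.array(target)-s['tcp_pos'])/.1).round(3), "yaw off deg",np.degrees(np.arctan2(m[1,1],m[0,1])).round(2))
E
python3 -c "
from h import *;st([.507,-.177,.15])"
```

```text
t: 1.0
tcp_pos: [0.3115, -0.4744, 0.2309]
tool_rot: [0.7, 0.714, 0.0, -0.0]
force: [-0.9, 0.0, 0.1]
finger_gap: 0.653Traceback (most recent call last):
  File "<string>", line 2, in <module>
    from h import *;st([.507,-.177,.15])
                    ~~^^^^^^^^^^^^^^^^^^
  File "h.py", line 11, in st
    print("t",s['t'].round(2),"tcp",s['tcp_pos'].round(4),"toolx",m[:,0].round(3),"tooly",m[:,1].round(3),"F",np.round(s['force'],1),"gap",round(float(s['finger_gap']),3),"q",np.round(s['q'],2))
              ^^^^^^^^^^^^
AttributeError: 'float' object has no attribute 'round'
```

```bash
sed -i "s/s\['t'\].round(2)/round(float(s['t']),2)/;s/s\['tcp_pos'\].round(4)/np.round(s['tcp_pos'],4)/" h.py
python3 -m inch '[[-0.3,[1,0.67,0.2],[0,0,0]],[-0.3,[1,0.67,0.2],[0,0,0]],[-0.3,[1,0.67,0.2],[0,0,0]],[-0.3,[1,0.67,0.2],[0,0,0]]]'
python3 -m inch '[[-0.3,[1,0.67,0.2],[0,0,0]],[-0.3,[1,0.67,0.2],[0,0,0]],[-0.3,[1,0.67,0.2],[0,0,0]],[-0.3,[1,0.67,0.2],[0,0,0]]]'
python3 -m inch '[[-0.3,[0.97,0.67,0.2],[0,0,0]],[-0.3,[0.97,0.67,0.2],[0,0,0]],[-0.3,[0.97,0.67,0.2],[0,0,0]],[-0.3,[0.97,0.67,0.2],[0,0,0]],[-0.3,[0.97,0.67,0.2],[0,0,0]]]'
python3 -c "
from h import *;st([.507,-.177,.1])
p,d=snapshot('side');cv2.imwrite('pics/side1.png',p)"
```

```text
t: 1.4
tcp_pos: [0.3772, -0.3697, 0.2104]
tool_rot: [0.699, 0.715, 0.001, -0.002]
force: [0.8, -0.7, -0.2]
finger_gap: 0.65
t: 1.8
tcp_pos: [0.4421, -0.2702, 0.1908]
tool_rot: [0.699, 0.715, 0.0, -0.001]
force: [-1.1, 0.1, -0.4]
finger_gap: 0.653
t: 2.3
tcp_pos: [0.5066, -0.1753, 0.1715]
tool_rot: [0.7, 0.714, -0.0, 0.001]
force: [0.5, 0.0, -0.1]
finger_gap: 0.652
t 2.3 tcp [ 0.5066 -0.1753  0.1715] toolx [-0.02   1.    -0.001] tooly [1.   0.02 0.  ] F [ 0.5  0.  -0.1] gap 0.652 q [-0.54  0.49  1.72 -0.    0.93 -0.56]
shift/0.1: [-0.016  0.004  0.715] yaw off deg 1.12
```

View pics/side1.png

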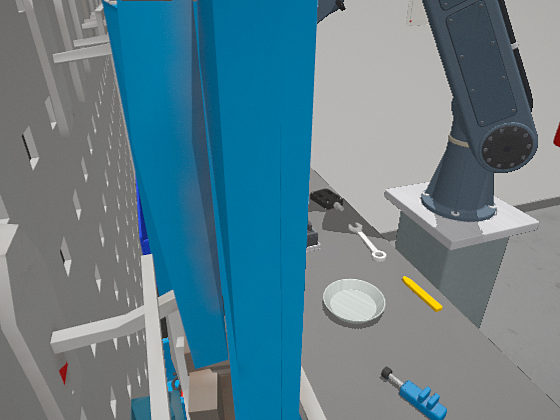

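The side view is still blocked by the blue panel and does not show the gripper. The TCP is over the bar, so I descend to 0.048 (the lid face is at 0.043) and watch the force.

```bash
python3 -m inch '[[-0.3,[-0.015,0.005,0.5],[0,0,0]],[-0.3,[-0.015,0.005,1],[0,0,0]],[-0.3,[-0.015,0.005,1],[0,0,0]],[-0.3,[-0.015,0.005,1],[0,0,0]]]'
python3 -m inch '[[-0.3,[0,0,0.1],[0,0,0]],[-0.3,[0,0,0.17],[0,0,0]],[-0.3,[0,0,0.23],[0,0,0]],[-0.3,[0,0,0.23],[0,0,0]],[-0.3,[0,0,0.23],[0,0,0]]]'
python3 -c "
from h import *;st([.507,-.177,.048])"
```

```text
t: 2.75
tcp_pos: [0.5062, -0.1764, 0.0711]
tool_rot: [0.701, 0.714, -0.0, -0.001]
force: [-0.2, 1.1, 0.2]
finger_gap: 0.651
t: 3.25
tcp_pos: [0.5073, -0.1751, 0.0489]
tool_rot: [0.7, 0.714, 0.0, 0.0]
force: [-1.0, 0.7, 0.5]
finger_gap: 0.65
t 3.25 tcp [ 0.5073 -0.1751  0.0489] toolx [-0.021  1.    -0.001] tooly [1.    0.021 0.001] F [-1.   0.7  0.5] gap 0.65 q [-0.54  0.7   1.79 -0.    0.65 -0.56]
shift/0.1: [-0.019 -0.003  0.009] yaw off deg 1.19
```

Nothing touched on the way down. I now close on the bar.

```bash
python3 -m inch '[[0.3,[0,0,0],[0,0,0]],[0.5,[0,0,0],[0,0,0]],[0.7,[0,0,0],[0,0,0]],[1,[0,0,0],[0,0,0]],[1,[0,0,0],[0,0,0]],[1,[0,0,0],[0,0,0]],[1,[0,0,0],[0,0,0]],[1,[0,0,0],[0,0,0]]]' 25
python3 -c "
from h import *;st()"
```

```text
t: 4.05
tcp_pos: [0.508, -0.1752, 0.0485]
tool_rot: [0.7, 0.714, 0.0, 0.001]
force: [4.2, 2.5, 0.6]
finger_gap: 0.099
t 4.05 tcp [ 0.508  -0.1752  0.0485] toolx [-0.021  1.    -0.001] tooly [1.    0.021 0.002] F [4.2 2.5 0.6] gap 0.099 q [-0.54  0.7   1.79  0.    0.65 -0.56]
```

The gap is about 8.4 mm, which fits a grip on the 9 mm bar. I slide it open.

```bash
python3 -m inch '[[1,[0,0.05,0],[0,0,0]],[1,[0,0.15,0],[0,0,0]],[1,[0,0.3,0],[0,0,0]],[1,[0,0.45,0],[0,0,0]],[1,[0,0.6,0],[0,0,0]],[1,[0,0.75,0],[0,0,0]],[1,[0,0.9,0],[0,0,0]],[1,[0,1,0],[0,0,0]],[1,[0,1,0],[0,0,0]]]'
python3 -c "
from h import *;st()"
python3 -m inch '[[1,[0,0.05,0],[0,0,0]],[1,[0,0.1,0],[0,0,0]],[1,[0,0.15,0],[0,0,0]],[1,[0,0.15,0],[0,0,0]],[1,[0,0.15,0],[0,0,0]]]'
python3 -c "
from h import *;st()"
```

```text
t: 4.95
tcp_pos: [0.6082, -0.1722, 0.0485]
tool_rot: [0.7, 0.714, 0.001, -0.0]
force: [1.1, 3.7, 5.1]
finger_gap: 0.095
t 4.95 tcp [ 0.6082 -0.1722  0.0485] toolx [-0.021  1.     0.001] tooly [1.    0.021 0.001] F [1.1 3.7 5.1] gap 0.095 q [-0.45  0.77  1.54  0.    0.83 -0.47]
t: 5.45
tcp_pos: [0.6217, -0.1718, 0.0485]
tool_rot: [0.7, 0.714, 0.0, -0.001]
force: [0.3, 5.2, 5.5]
finger_gap: 0.097
t 5.45 tcp [ 0.6217 -0.1718  0.0485] toolx [-0.02   1.     0.001] tooly [ 1.    0.02 -0.  ] F [0.3 5.2 5.5] gap 0.097 q [-0.44  0.79  1.5   0.    0.85 -0.46]
```

```bash
python3 -m inch '[[0.5,[0,0,0],[0,0,0]],[0,[0,0,0],[0,0,0]],[-0.2,[0,0,0],[0,0,0]],[-0.2,[0,0,0],[0,0,0]],[-0.2,[0,0,-0.2],[0,0,0]],[-0.2,[0,0,-0.6],[0,0,0]],[-0.2,[0,0,-1],[0,0,0]],[-0.2,[0,0,-1],[0,0,0]]]'
python3 -m inch '[[-0.2,[-1,-0.3,0],[0,0,0]],[-0.2,[-1,-0.3,0],[0,0,0]],[-0.2,[-1,-0.3,0],[0,0,0]],[-0.2,[-1,-0.3,0],[0,0,0]]]'
python3 -c "
from h import *;st()
p,d=snapshot('top');cv2.imwrite('pics/top1.png',p)
cv2.imwrite('pics/crop1.png',cv2.resize(p[150:250,140:360],None,fx=3.5,fy=3.5,interpolation=cv2.INTER_CUBIC))"
```

```text
t: 6.25
tcp_pos: [0.6259, -0.1748, 0.1544]
tool_rot: [0.7, 0.714, 0.002, 0.006]
force: [0.2, -0.8, 0.5]
finger_gap: 0.598
t: 6.65
tcp_pos: [0.593, -0.2751, 0.1475]
tool_rot: [0.701, 0.713, -0.0, -0.001]
force: [-0.0, 0.3, -0.4]
finger_gap: 0.598
t 6.65 tcp [ 0.593  -0.2751  0.1475] toolx [-0.017  1.     0.001] tooly [ 1.     0.017 -0.001] F [-0.   0.3 -0.4] gap 0.598 q [-0.6   0.66  1.43  0.    1.05 -0.62]
```

View pics/crop1.png

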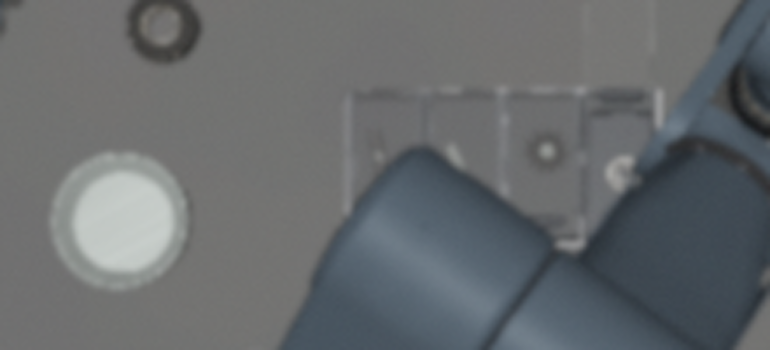

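The lid is open: its bar is now at about (620,96) in the crop and its edges extend past the carrier. The bearing is visible at crop (620,173), about (317,199) in the full picture, which matches the first measurement. The toothed wheel's lid is still shut. I move over the bearing.

```bash
python3 -m inch '[[-0.2,[0.98,-0.38,0],[0,0,0]],[-0.2,[0.98,-0.38,0],[0,0,0]],[-0.2,[0.98,-0.38,0],[0,0,0]],[-0.2,[0.98,-0.38,0],[0,0,0]],[-0.2,[0.98,-0.38,0],[0,0,0]]]'
python3 -c "
from h import *;st([.553,-.1775,.01])"
```

```text
t: 7.2
tcp_pos: [0.5553, -0.176, 0.1486]
tool_rot: [0.699, 0.715, 0.0, 0.001]
force: [-0.1, -0.5, 0.8]
finger_gap: 0.599
t 7.2 tcp [ 0.5553 -0.176   0.1486] toolx [-0.022  1.    -0.001] tooly [1.    0.022 0.002] F [-0.1 -0.5  0.8] gap 0.599 q [-0.5   0.58  1.62 -0.    0.94 -0.52]
shift/0.1: [-0.012 -0.026  1.386] yaw off deg 1.27
```

```bash
python3 -m inch '[[-0.2,[-0.015,-0.025,0.5],[0,0,0]],[-0.2,[-0.015,-0.025,0.9],[0,0,0]],[-0.2,[-0.015,-0.025,1],[0,0,0]],[-0.2,[-0.015,-0.025,1],[0,0,0]]]'
python3 -c "
from h import *;st([.553,-.1775,.009])"
python3 -m inch '[[-0.2,[0,0,0.15],[0,0,0]],[-0.2,[0,0,0.28],[0,0,0]],[-0.2,[0,0,0.38],[0,0,0]],[-0.2,[0,0,0.39],[0,0,0]],[-0.2,[0,0,0.4],[0,0,0]],[-0.2,[0,0,0.4],[0,0,0]]]'
python3 -c "
from h import *;st([.553,-.1775,.008])"
```

```text
t: 7.6
tcp_pos: [0.5513, -0.1782, 0.0467]
tool_rot: [0.7, 0.714, -0.0, -0.001]
force: [-0.1, 0.2, -0.1]
finger_gap: 0.601
t 7.6 tcp [ 0.5513 -0.1782  0.0467] toolx [-0.02   1.     0.001] tooly [ 1.     0.02  -0.003] F [-0.1  0.2 -0.1] gap 0.601 q [-0.51  0.73  1.68 -0.    0.73 -0.53]
shift/0.1: [0.006 0.018 0.377] yaw off deg 1.13
t: 8.2
tcp_pos: [0.5519, -0.1778, 0.0086]
tool_rot: [0.7, 0.714, 0.0, 0.0]
force: [0.5, -1.0, -0.1]
finger_gap: 0.601
t 8.2 tcp [ 0.5519 -0.1778  0.0086] toolx [-0.021  1.    -0.   ] tooly [1.    0.021 0.001] F [ 0.5 -1.  -0.1] gap 0.601 q [-0.5   0.8   1.69 -0.    0.66 -0.53]
shift/0.1: [0.003 0.011 0.006] yaw off deg 1.19
```

```bash
python3 -m inch '[[0.1,[0,0,0],[0,0,0]],[0.2,[0,0,0],[0,0,0]],[0.3,[0,0,0],[0,0,0]],[0.5,[0,0,0],[0,0,0]],[0.7,[0,0,0],[0,0,0]],[1,[0,0,0],[0,0,0]],[1,[0,0,0],[0,0,0]],[1,[0,0,0],[0,0,0]]]' 35
python3 -c "
from h import *;st()"
```

```text
t: 9.0
tcp_pos: [0.5519, -0.1779, 0.0088]
tool_rot: [0.7, 0.714, 0.0, 0.0]
force: [-1.7, -0.1, 4.6]
finger_gap: 0.326
t 9.0 tcp [ 0.5519 -0.1779  0.0088] toolx [-0.021  1.    -0.   ] tooly [1.    0.021 0.001] F [-1.7 -0.1  4.6] gap 0.326 q [-0.5   0.8   1.69  0.    0.66 -0.52]
```

The gap is about 28 mm, near the 30 mm expected. I lift slowly and check the gap again.

```bash
python3 -m inch '[[1,[0,0,-0.05],[0,0,0]],[1,[0,0,-0.15],[0,0,0]],[1,[0,0,-0.3],[0,0,0]],[1,[0,0,-0.5],[0,0,0]],[1,[0,0,-0.75],[0,0,0]],[1,[0,0,-1],[0,0,0]],[1,[0,0,-1],[0,0,0]]]'
python3 -c "
from h import *;st([.506,.284,.108])"
```

```text
t: 9.7
tcp_pos: [0.554, -0.1789, 0.1127]
tool_rot: [0.7, 0.714, 0.001, 0.004]
force: [-0.3, -1.0, 0.2]
finger_gap: 0.327
t 9.7 tcp [ 0.554  -0.1789  0.1127] toolx [-0.021  1.    -0.004] tooly [1.    0.021 0.007] F [-0.3 -1.   0.2] gap 0.327 q [-0.5   0.63  1.65  0.    0.86 -0.52]
shift/0.1: [ 4.639 -0.385  0.025] yaw off deg 1.19
```

The bearing is in the grip: the gap holds at 0.327 after the lift. I carry it to the dish. Its centre is at about (0.502, 0.285), from both the mask and the crop circle.

```bash
python3 -m inch '[[1,[0.3,-0.02,0],[0,0,0]],[1,[0.65,-0.05,0],[0,0,0]],[1,[1,-0.09,0],[0,0,0]],[1,[1,-0.09,0],[0,0,0]]]'
python3 -m inch '[[1,[0.35,-0.03,0],[0,0,0]],[1,[0.7,-0.06,0],[0,0,0]],[1,[1,-0.09,0],[0,0,0]],[1,[1,-0.09,0],[0,0,0]]]'
python3 -m inch '[[1,[0.35,-0.03,0],[0,0,0]],[1,[0.7,-0.06,0],[0,0,0]],[1,[1,-0.09,0],[0,0,0]],[1,[1,-0.09,0],[0,0,0]]]'
python3 -m inch '[[1,[0.35,-0.03,0],[0,0,0]],[1,[0.7,-0.06,0],[0,0,0]],[1,[1,-0.09,0],[0,0,0]],[1,[1,-0.09,0],[0,0,0]]]'
python3 -c "
from h import *;st([.502,.285,.01])"
```

```text
t: 10.1
tcp_pos: [0.5378, -0.0736, 0.1079]
tool_rot: [0.698, 0.716, -0.001, -0.003]
force: [-0.2, -0.6, 0.0]
finger_gap: 0.321
t: 10.5
tcp_pos: [0.528, 0.0246, 0.1081]
tool_rot: [0.698, 0.716, -0.0, -0.001]
force: [-0.5, -0.4, -0.5]
finger_gap: 0.326
t: 10.9
tcp_pos: [0.518, 0.1235, 0.1082]
tool_rot: [0.699, 0.715, 0.0, -0.0]
force: [0.1, -0.2, -0.1]
finger_gap: 0.32
t: 11.3
tcp_pos: [0.5078, 0.223, 0.1083]
tool_rot: [0.699, 0.715, 0.001, 0.0]
force: [-0.3, -0.9, -0.3]
finger_gap: 0.323
t 11.3 tcp [0.5078 0.223  0.1083] toolx [-0.023  1.     0.   ] tooly [1.    0.023 0.001] F [-0.3 -0.9 -0.3] gap 0.323 q [0.21 0.61 1.72 0.   0.81 0.19]
shift/0.1: [ 0.621 -0.045  0.983] yaw off deg 1.34
```

```bash
python3 -m inch '[[1,[0.3,-0.02,0],[0,0,0]],[1,[0.62,-0.045,0],[0,0,0]],[1,[0.62,-0.045,0],[0,0,0]],[1,[0.62,-0.045,0.3],[0,0,0]],[1,[0.62,-0.045,0.5],[0,0,0]],[1,[0.62,-0.045,0.5],[0,0,0]]]'
python3 -c "
from h import *;st([.502,.285,.01])
p,d=snapshot('side');cv2.imwrite('pics/side2.png',cv2.resize(p[220:360,260:460],None,fx=4,fy=4,interpolation=cv2.INTER_CUBIC))"
```

```text
t: 11.9
tcp_pos: [0.5004, 0.2805, 0.0558]
tool_rot: [0.7, 0.714, -0.003, -0.001]
force: [-0.3, -0.1, -0.2]
finger_gap: 0.322
t 11.9 tcp [0.5004 0.2805 0.0558] toolx [-0.019  1.    -0.003] tooly [ 1.     0.019 -0.006] F [-0.3 -0.1 -0.2] gap 0.322 q [ 0.32  0.71  1.69 -0.    0.75  0.3 ]
shift/0.1: [0.046 0.02  0.458] yaw off deg 1.1
```

View pics/side2.png

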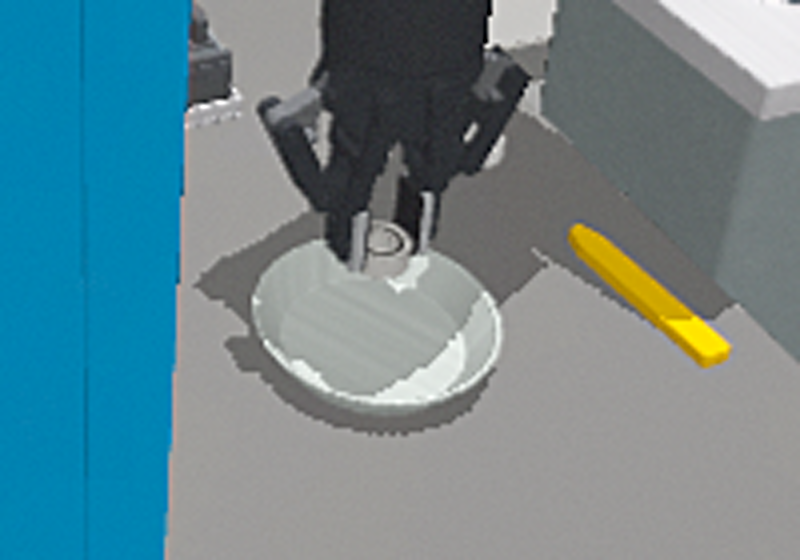

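The side crop shows the bearing held level at the fingertips, at crop (385,245) (about (356,281) in the full picture), above the middle of the dish. I lower it.

```bash
python3 -m inch '[[1,[0.02,0.01,0.15],[0,0,0]],[1,[0.02,0.01,0.3],[0,0,0]],[1,[0.02,0.01,0.38],[0,0,0]],[1,[0.02,0.01,0.43],[0,0,0]],[1,[0.02,0.01,0.45],[0,0,0]],[1,[0.02,0.01,0.45],[0,0,0]],[1,[0.02,0.01,0.45],[0,0,0]]]'
python3 -c "
from h import *;st([.502,.285,.008])"
```

```text
t: 12.65
tcp_pos: [0.5028, 0.2856, 0.0136]
tool_rot: [0.7, 0.714, 0.0, 0.0]
force: [0.8, -0.3, -0.8]
finger_gap: 0.326
t 12.65 tcp [0.5028 0.2856 0.0136] toolx [-0.021  1.     0.   ] tooly [1.    0.021 0.001] F [ 0.8 -0.3 -0.8] gap 0.326 q [0.32 0.79 1.69 0.   0.66 0.3 ]
shift/0.1: [-0.005 -0.008  0.056] yaw off deg 1.19
```

```bash
python3 -m inch '[[1,[0,0,0.03],[0,0,0]],[1,[0,0,0.055],[0,0,0]],[1,[0,0,0.055],[0,0,0]],[0.3,[0,0,0.055],[0,0,0]],[0.2,[0,0,0.055],[0,0,0]],[0.1,[0,0,0.055],[0,0,0]],[0,[0,0,0.055],[0,0,0]],[0,[0,0,0.055],[0,0,0]],[0,[0,0,0.055],[0,0,0]],[0,[0,0,-0.1],[0,0,0]],[0,[0,0,-0.3],[0,0,0]],[0,[0,0,-0.6],[0,0,0]],[0,[0,0,-1],[0,0,0]],[0,[0,0,-1],[0,0,0]],[0,[0,0,-1],[0,0,0]]]' 
python3 -m inch '[[0,[-0.5,-0.3,-1],[0,0,0]],[0,[-0.5,-0.3,-1],[0,0,0]],[0,[-0.5,-0.3,-1],[0,0,0]],[0,[-0.5,-0.3,-1],[0,0,0]],[0,[-0.5,-0.3,-1],[0,0,0]]]'
python3 -c "
from h import *;st()
p,d=snapshot('side');cv2.imwrite('pics/side3.png',cv2.resize(p[220:360,260:460],None,fx=4,fy=4,interpolation=cv2.INTER_CUBIC))
p,d=snapshot('top');cv2.imwrite('pics/top3.png',p)"
```

```text
t: 14.15
tcp_pos: [0.5033, 0.2857, 0.1154]
tool_rot: [0.7, 0.714, 0.002, 0.001]
force: [-0.7, -0.1, -0.2]
finger_gap: 0.5
t: 14.65
tcp_pos: [0.4731, 0.2348, 0.2123]
tool_rot: [0.7, 0.714, -0.001, -0.0]
force: [-0.3, -0.0, -0.0]
finger_gap: 0.5
t 14.65 tcp [0.4731 0.2348 0.2123] toolx [-0.02  1.   -0.  ] tooly [ 1.     0.02  -0.001] F [-0.3 -0.  -0. ] gap 0.5 q [0.25 0.42 1.69 0.   1.03 0.23]
```

View pics/side3.png

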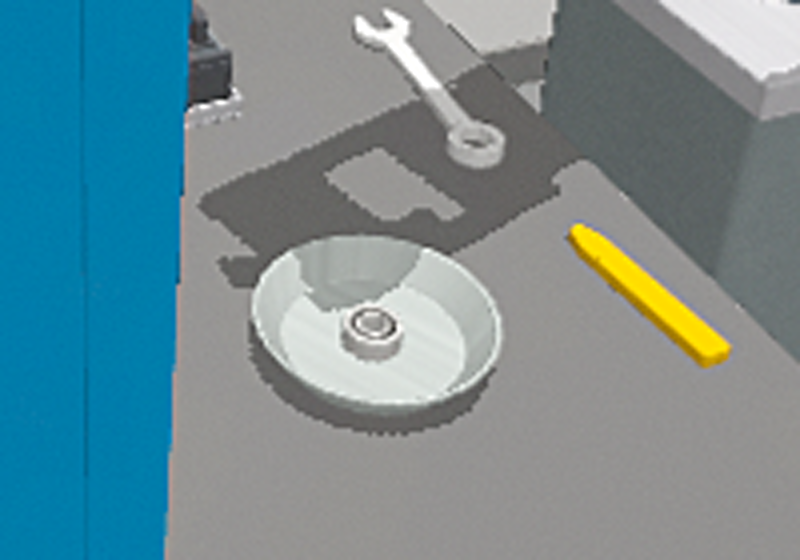

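View pics/top3.png

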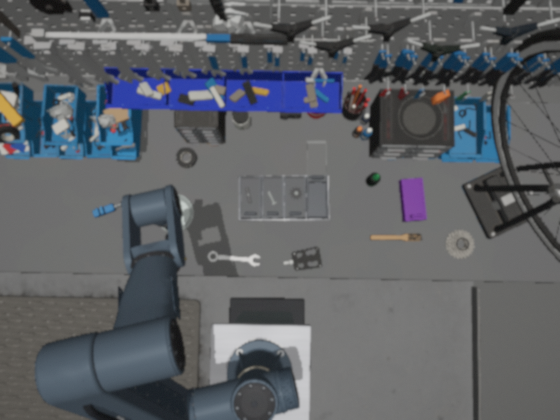

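The bearing lies flat in the middle of the dish at side crop (372,332), and the dish has not moved. In the top view the rightmost box is open and empty at (318,195), with its lid slid out to (316,153). I check the other three bars against the first picture.

```bash
python3 - <<'E'
from h import *
a=cv2.imread("pics/top0.png")[140:230,230:340];b=cv2.imread("pics/top3.png")[140:230,230:340]
cv2.imwrite("pics/cmp.png",cv2.resize(np.hstack([a,b]),None,fx=3.6,fy=3.6,interpolation=cv2.INTER_CUBIC))
ga,gb=[cv2.cvtColor(x,cv2.COLOR_BGR2GRAY) for x in(a,b)]
for i,(x0,x1) in enumerate(((12,28),(34,50),(57,73))):
    ra=ga[69:77,x0:x1].astype(float);rb=gb[69:77,x0:x1].astype(float)
    print(i,cv2.phaseCorrelate(ra,rb)[0],np.abs(ra-rb).mean().round(2))
E
```

```text
0 (0.013047153787800525, -0.10680028473624059) 1.49
1 (-0.26223454295158, 0.06841518946142955) 1.25
2 (-0.03632022916169042, 0.17502388658089707) 1.32
```

View pics/cmp.png

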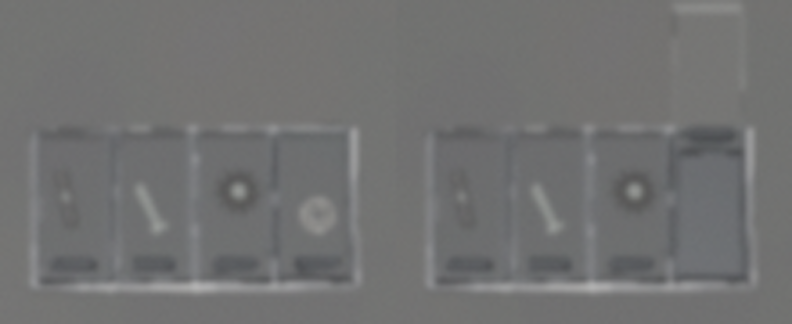

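The comparison shows the other three bars unmoved (at crop (468,264), (550,264) and (632,264)) and the fourth box open and empty. The arm is clear of everything, so I hand the job in.

```bash
python3 -c "
from station import *
print(sign_off())"
```

```text
the job is handed in; nothing more can be done
None
```

The bearing is in the steel dish and the job is handed in, at about 15 s on the robot's clock. I gripped the lid bar on the rightmost box, slid it about 114 mm open, lifted the bearing out and set it down in the dish.

- **Bearing:** the side picture shows it lying flat near the middle of the dish, and the dish where it was.
- **Lids:** the last top picture shows the rightmost box open and empty. The other three grip bars shifted by less than 0.3 pixel (about 1 mm), which is within image noise.
- **Robot:** it was clear of everything at hand-in. Force readings at the end of each move were below about 8 N.
- **Mismatch:** the jaw reading on the bearing was about 28 mm against its 30 mm diameter, with a similar small offset on the 9 mm bar. The grip held throughout.
- **Not seen from the side:** a blue panel hid the carrier in that camera, so the boxes and lids were checked only from above.

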